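Screw the compression-test adapter into the open spark plug well

TASK

Take the compression-test adapter out of its stand, lower it upright into the one open spark plug well of the cylinder head and feel for the start of the thread at the bottom, then screw it in clockwise until it is fully home, and let go of it. Never force it: press only lightly, so that it does not cross-thread. Leave the other parts on the table where they are.

Things in the scene. Friction and masses are not known exactly. Their poses are not given: they have to be found in the camera images.
- adapter: Compression-test adapter: loose steel part, about 0.28 kg, 160 mm long: a straight 20 mm tube, a flat wing grip across its upper end and on top a brass nipple (12 mm wide, 10 mm high). Three round lugs, 5 mm thick, stand out sideways near its foot at 120 degrees to one another (one along +x) to a radius of 16.5 mm, undersides 10 mm above the lower end. Origin: centre of its lower end; z up the tube.
- adapter_grip (a point): Centre of the adapter's wing grip, 137 mm above its lower end. The grip is 44 mm long (x axis), 14 mm thick (y axis: pinch it this way) and 26 mm high; z points up the tube. Below it, from 19 to 25 mm under this point, the tube has a 26 mm wide collar.
- adapter_tip (a point): Centre of the adapter's lower end face, on the tube's axis; axes as for adapter_grip. The end is chamfered, 4 mm at 45 degrees. At the start the adapter stands upright in the stand with this point 8 mm above the table.
- stand: Dark steel block, 72 x 72 x 56 mm, fixed; origin at the centre of its underside. In its top is one round hole, 37 mm wide and 48 mm deep, in which the adapter stands loosely upright, its wing pointing any way.
- head: Aluminium cylinder head, fixed, 300 mm long (y axis), 150 mm wide (x), its top face 100 mm above the table; origin at the centre of its underside. Three round towers, 55 mm wide and 112 mm above the table, stand in a row at y = -90, 0 and +90 mm. Two of them, any two, are closed by black ignition coils reaching 137 mm above the table; the third is the open well.
- well: The tower with the open spark plug well: a vertical round bore of 36 mm. Origin on the bore's axis at table height; axes as the head's. Fixed deep inside is a three-start quick thread with a 23 mm bore in its middle for the adapter's lower end; it does not turn.
- well_mouth (a point): Centre of the open well's mouth, 112 mm above the table; z up, x and y as the head's. The mouth has a 4 mm chamfer.
- thread_crest (a point): Point on the well's axis, 78 mm below the mouth: the thread's flat upper crest, on which the lugs come to rest (lower end 88 mm below the mouth). It has three gaps, 120 degrees apart, each leaving a lug 30 degrees of room, at an angle that differs every time and cannot be read from this point's axes. Turned while pressed lightly (2 to 5 N), the lugs drop 10 mm into the gaps.
- thread_home (a point): Point on the well's axis, 104 mm below the mouth, where the adapter's lower end is when fully home. Once dropped (lower end 98 mm below the mouth), turning clockwise seen from above by 70 to 100 degrees, with a light press, leads the lugs down a ramp (6 mm over 62 degrees, 2 mm of up and down play) to a hard stop. Anticlockwise they only meet the gap's side.
- conrod_a: Bystander: piston (70 mm diameter) with connecting rod, 220 mm long, lying; origin on the table near its middle.
- conrod_b: Bystander: another piston with connecting rod, the same size, lying.
- bearing_ring: Bystander: steel ring, 84 mm outside diameter, 14 mm high, lying flat; origin at the centre of its underside.
- bolt_cup: Bystander: red cup with bolts in it, 72 mm diameter, about 65 mm high; origin at the centre of its underside.
- socket: Bystander: steel wrench socket, 27 mm diameter, 40 mm high, standing; origin at the centre of its underside.
- screwdriver: Bystander: screwdriver, 200 mm long, lying.

How it is judged:
By the outcome, as a careful person would: the job done as asked, in the order asked, and still so for the second after the job is handed in, with the robot touching nothing.
It also fails if it takes over 64 s, if anything falls off the work surface, if the arm or the gripper's body presses on something with over 40 N, if the wrist force passes 120 N, or if a joint passes its speed limit or range.

ROBOT

A 6-joint arm with a two-finger parallel gripper is mounted at the origin on the work surface. World frame = base frame: x ahead of the robot, y to its left, z up, the work surface at z = 0. Lengths are in m, angles in rad, forces in N, time in s.
With the tool pointing down it reaches from about 0.35 to 0.775 m from the base axis. Payload 5.5 kg.
Tool frame: the origin (TCP) lies midway between the tips of the shut fingers; the grasp point (between the pads) lies 19 mm behind it; z points along the fingers, y is the line along which they close (so a half turn about z gives the same grasp; the last joint's range is limited). The gripper opens to 85 mm and grips with 20 to 120 N. Pads are 22 mm wide; open, the fingers measure 114 mm over their backs; the gripper's body (76 mm by 85 mm) begins 54 mm behind the grasp point. The pads swing forward as they close: fully open they stand 13 mm farther back than shut.
Start: joints at [1.059, 0.313, 0.046, 1.304, 0, 1.431], TCP at [0.209, 0.536, 0.231] pointing down, gripper open.
Joint ranges: [-2.76, 2.76], [-0.86, 1.69], [-1.03, 1.26], [-2.2, 2.34], [-1.47, 1.5], [-3.14, 3.14]. Speed limits (rad/s): [2.57, 2.57, 3.14, 3.14, 3.14, 3.14].

INTERFACE

Orientations are given as a unit quaternion [x, y, z, w].
In Python, from cell import ctrl gives the robot as it stands.
- The arm moves only by the shell command python3 -m crank 'ROWS' [OPENING] [FORCE]. ROWS is JSON, a list of rows, each an object with "offset": the shift along the tool's x, y, z in m, a list of three; "roll": the turn about the tool's z in degrees. A call has 1 to 12 rows; each row is the pose to reach, as a shift and turn from the pose commanded when the call began, along the tool's axes at that moment; what a row does not reach only later rows make up. A row lasts 1/12 s, in which the tool goes at most 41.7 mm and 7.16 degrees, less where a joint would pass 70% of its speed; a pose out of reach is approached as far as the arm can. A call with a gripper value outside its range is refused whole. OPENING is the closure, from 0 (fully open) to 1 (shut), set as the call begins (- or left out, the last holds). The fingers move at their own pace and stop on an object; FORCE is the grip in N (left out, the last holds). Time passes only in rows, so rows that repeat a pose let the fingers close. It gives the time, the measured TCP pose, the force, the opening and the grip force at its end, in the units of the state.
- ctrl.get_obs(): the state, without advancing time (a new reading comes with each control period).
- ctrl.camera(name): name is "scene" or "top"; returns (picture, depth): 400x640x3 uint8, red, green, blue; 400x640 float32, m along the optical axis (not along the pixel's ray), 0 where there is no reading.
- ctrl.camera_model(name): a dict with "camera_matrix" (3x3 intrinsics, pixels), "k1" (the pictures are not rectified: a ray, as slopes to the right and down, at radius r is drawn at 1 + k1 r^2 times it, then the intrinsics apply), "camera_from_world" (4x4, takes a point from world to camera coordinates). Camera axes: x right, y up, looking along -z (the intrinsics and any distortion apply to the point x, -y, -z); pixel columns grow to the right and rows downward; lengths in m; the calibration is good to about 2 mm. A picture is of the moment at which its call begins. camera_model takes no time and is no camera call.
- ctrl.sign_off(): hands the job in; it is judged then, once.
Trained networks look in the newest picture that a camera, given by its name, has taken for a name from the list of things; names that differ only in an ending like _2 or _b are one class to them, and where a whole thing is asked for, a point or a joint stands for the part that bears it (a point fixed in the world has none). Each returns a list of dicts, best first, with "p" (0 to 1); they miss things now and then, are a little off and sometimes report something else, mostly with a low value. They report only what shows in the picture. A call takes as long as a camera call.
- ctrl.boxes_of(camera, target): "location" ([x, y, z] in m, in world coordinates, good to about 4 mm: the middle of the surface that is visible of it).
The state is a dict: "t": time; "joint_positions": joint angles; "joint_velocities": joint speeds; "joint_efforts": joint torques, N m; "eef_pos": TCP position; "tool_rot": TCP orientation; "ft_force": force on the tool from outside, world axes, zero at the start; "ft_torque": the same for the moment, N m; "finger_gap": finger opening in m; "grip_force": force on a finger pad.
Only numpy, scipy, OpenCV 4.12 (cv2) and the standard library are available. Lean on these libraries where they do the work, as an engineer would, in place of code of your own. Each camera call takes 0.05 s, during which the arm holds its last target. There are 200 camera calls.

## Working session

There is one attempt and no reset: what is moved stays moved. The work goes in short steps, Python scripts to look and compute and a shell command to move; the robot and the scene stay as the last step left them, time stands still between calls to the robot, and variables do not carry over. Pictures are saved under pics/ and viewed, at most 10 in all, crops included, and the job is handed in when it is done.

```bash
mkdir -p pics; ls
cat > h.py <<'E'
import numpy as np, cv2
from cell import ctrl
def world(cam,uv,depth):
    m=ctrl.camera_model(cam);K=np.array(m["camera_matrix"],float)
    uv=np.atleast_2d(np.array(uv,float))
    p=cv2.undistortPoints(uv[:,None],K,np.array([m["k1"],0,0,0,0.]))[:,0] if 0 else None
    d=np.c_[(uv[:,0]-K[0,2])/K[0,0],(uv[:,1]-K[1,2])/K[1,1]]
    s=d.copy()
    for _ in range(20): s=d/(1+m["k1"]*(s**2).sum(1,keepdims=True))
    z=np.atleast_1d(depth)
    c=np.c_[s[:,0]*z,-s[:,1]*z,-z,np.ones(len(z))]
    return (np.linalg.inv(np.array(m["camera_from_world"]))@c.T).T[:,:3]
def cloud(cam,dep):
    v,u=np.nonzero(dep>0)
    return u,v,world(cam,np.c_[u,v],dep[v,u])
E
python3 - <<'E'
from h import *
for c in("scene","top"):
    p,d=ctrl.camera(c);cv2.imwrite(f"pics/{c}0.png",p[:,:,::-1]);np.save(f"pics/{c}0.npy",d)
    print(c,np.round(np.linalg.inv(np.array(ctrl.camera_model(c)["camera_from_world"]))[:3,3],3))
    for t in("adapter","adapter_grip","stand","well_mouth","head"):
        print(t,[(np.round(b["location"],3).tolist(),round(b["p"],2)) for b in ctrl.boxes_of(c,t)][:3])
o=ctrl.get_obs();print(o)
E
```

```text
pics
scene [ 1.043 -0.934  1.065]
adapter [([0.548, -0.227, 0.129], 0.6)]
adapter_grip [([0.544, -0.223, 0.124], 0.83)]
stand [([0.553, -0.241, 0.048], 0.75)]
well_mouth [([0.664, 0.007, 0.103], 0.57)]
head [([0.673, -0.002, 0.1], 0.94), ([0.664, 0.012, 0.108], 0.28)]
top [ 0.457 -0.035  1.158]
adapter [([0.487, -0.459, 0.02], 0.58), ([0.54, -0.215, 0.156], 0.52)]
adapter_grip [([0.538, -0.212, 0.158], 0.55)]
stand [([0.537, -0.209, 0.051], 0.83), ([0.539, -0.216, 0.156], 0.42)]
well_mouth [([0.673, 0.008, 0.101], 0.93)]
head [([0.626, 0.09, 0.099], 0.78)]
{'t': 0.6, 'joint_positions': array([ 1.05939710e+00,  3.13145057e-01,  4.60957616e-02,  1.30361604e+00,
       -1.12943694e-05,  1.43122516e+00]), 'joint_velocities': array([ 0.00038942, -0.00206107, -0.00046155, -0.00087239,  0.00052415,
       -0.00021427]), 'joint_efforts': array([-2.37564396e-03, -4.80155361e+01,  2.98662275e+01,  4.26916959e-04,
       -3.47073847e-04,  2.61082974e-06]), 'eef_pos': array([0.2089207 , 0.53573606, 0.23135273]), 'tool_rot': array([1.84844890e-01, 9.82767705e-01, 6.02497538e-05, 2.62936931e-05]), 'ft_force': array([ 0.50725947,  0.53280061, -0.34343349]), 'ft_torque': array([-0.01514408,  0.009804  , -0.04427489]), 'grip_force': 0.0, 'finger_gap': 0.0850472641317575}
```

View pics/top0.png

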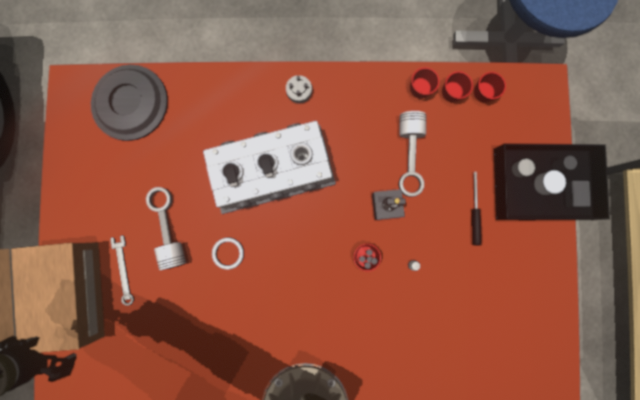

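View pics/scene0.png

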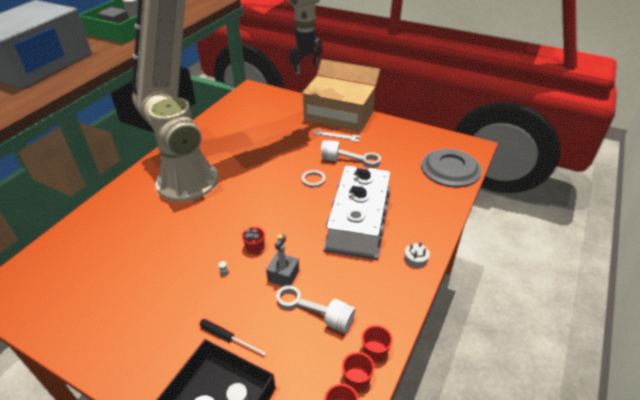

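Run:
```python
from h import *
d=np.load("pics/top0.npy");u,v,P=cloud("top",d)
near=np.hypot(P[:,0]-.54,P[:,1]+.215)<.06
g=near&(P[:,2]>.138)
print("top z",np.percentile(P[g,2],[5,50,95]),g.sum())
gw=g&(P[:,2]<.154)
(c,s,a)=cv2.minAreaRect(P[gw,:2].astype(np.float32)*1000);print("wing rect",c,s,a)
gn=g&(P[:,2]>.158);print("nipple",P[gn].mean(0),gn.sum())
cov=np.cov(P[gw,:2].T);w,V=np.linalg.eigh(cov);print(np.degrees(np.arctan2(V[1,1],V[0,1])),P[gw].mean(0))
st=near&(abs(P[:,2]-.056)<.006);print("stand",cv2.minAreaRect(P[st,:2].astype(np.float32)*1000))
# head top
hd=(abs(P[:,2]-.100)<.005)&(abs(P[:,0]-.67)<.2)&(abs(P[:,1]-.01)<.25)
print("head",cv2.minAreaRect(P[hd,:2].astype(np.float32)*1000))
tw=(abs(P[:,2]-.112)<.005)&(np.hypot(P[:,0]-.67,P[:,1]-.008)<.04)
q=P[tw];print("tower",cv2.minEnclosingCircle(q[:,:2].astype(np.float32)*1000),len(q),np.median(q[:,2]))
r=np.hypot(*(q[:,:2]-q[:,:2].mean(0)).T);print(q.mean(0),np.percentile(r,[2,50,98]))
```

```text
top z [0.15424968 0.15832493 0.1701493 ] 113
wing rect (544.4207763671875, -213.22674560546875) (8.915604591369629, 36.42054748535156) 18.135128021240234
nipple [ 0.53958868 -0.21629886  0.16307813] 61
101.46798713662764 [ 0.54013708 -0.20271278  0.15006674]
stand ((540.1429443359375, -218.86463928222656), (72.23990631103516, 72.80501556396484), 6.2055888175964355)
head ((637.4131469726562, 19.794235229492188), (214.44223022460938, 469.9920349121094), 0.1547156423330307)
tower ((662.096923828125, 8.410689353942871), 27.667926788330078) 212 0.11178388976762577
[0.66204555 0.00832554 0.11183989] [0.01814536 0.02305615 0.02748486]
```

The top view shows the open well at (302,154), with coils at (232,172) and (266,163). The adapter is in its stand at (394,203). The scene view agrees: open well at (357,214), adapter at (281,245). Next I need the wing's direction.

Run:
```python
from h import *
a=cv2.imread("pics/top0.png")[180:230,365:425];b=cv2.imread("pics/scene0.png")[225:290,255:310]
f=lambda x:cv2.resize(x,(390,390*x.shape[0]//x.shape[1]),interpolation=cv2.INTER_CUBIC)
a,b=f(a),f(b);o=np.zeros((470,790,3),np.uint8);o[:a.shape[0],:390]=a;o[:b.shape[0],395:785]=b[:470];cv2.imwrite("pics/c1.png",o)
for c,(x,y) in(("top",(.54,-.215)),("scene",(.54,-.215))):
    d=np.load(f"pics/{c}0.npy");u,v,P=cloud(c,d)
    for lo,hi in((.135,.162),(.150,.162),(.08,.115),(.162,.18)):
        g=(np.hypot(P[:,0]-x,P[:,1]-y)<.04)&(P[:,2]>lo)&(P[:,2]<hi);q=P[g]
        if len(q)<4: continue
        w,V=np.linalg.eigh(np.cov(q[:,:2].T));print(c,lo,hi,len(q),q.mean(0).round(4),"axis",np.degrees(np.arctan2(V[1,1],V[0,1])).round(1),np.sqrt(w).round(4),cv2.minAreaRect((q[:,:2]*1000).astype(np.float32)))
```

```text
top 0.135 0.162 91 [ 0.5389 -0.2171  0.1568] axis 90.7 [0.0043 0.0148] ((538.08935546875, -218.559326171875), (15.404839515686035, 44.66394805908203), 0.2602125108242035)
top 0.15 0.162 85 [ 0.5391 -0.2179  0.1579] axis 90.7 [0.0042 0.0148] ((539.6197509765625, -218.55238342285156), (12.344076156616211, 44.66394805908203), 0.2602125108242035)
top 0.08 0.115 5 [ 0.533  -0.213   0.0922] axis 45.9 [0.0003 0.0028] ((533.1224365234375, -212.79367065429688), (7.054563522338867, 0.6321804523468018), 44.47587585449219)
top 0.162 0.18 25 [ 0.5399 -0.2178  0.1678] axis 79.9 [0.0032 0.0044] ((539.9898071289062, -215.51622009277344), (18.241565704345703, 9.716460227966309), 84.6115951538086)
scene 0.135 0.162 111 [ 0.5443 -0.2252  0.15  ] axis 85.9 [0.0038 0.0136] ((541.3099975585938, -219.96327209472656), (50.84632110595703, 15.929975509643555), 88.95502471923828)
scene 0.15 0.162 62 [ 0.5432 -0.2231  0.1558] axis 86.0 [0.0039 0.0127] ((541.0054931640625, -222.25729370117188), (15.682672500610352, 46.42979431152344), 0.36370134353637695)
scene 0.08 0.115 58 [ 0.5444 -0.2247  0.0971] axis -150.4 [0.0032 0.0059] ((543.5139770507812, -223.5167236328125), (20.00692367553711, 15.042474746704102), 33.195152282714844)
scene 0.162 0.18 16 [ 0.5415 -0.2203  0.166 ] axis 120.3 [0.0033 0.0043] ((541.31298828125, -218.8324432373047), (10.540468215942383, 12.918940544128418), 30.424875259399414)
```

View pics/c1.png

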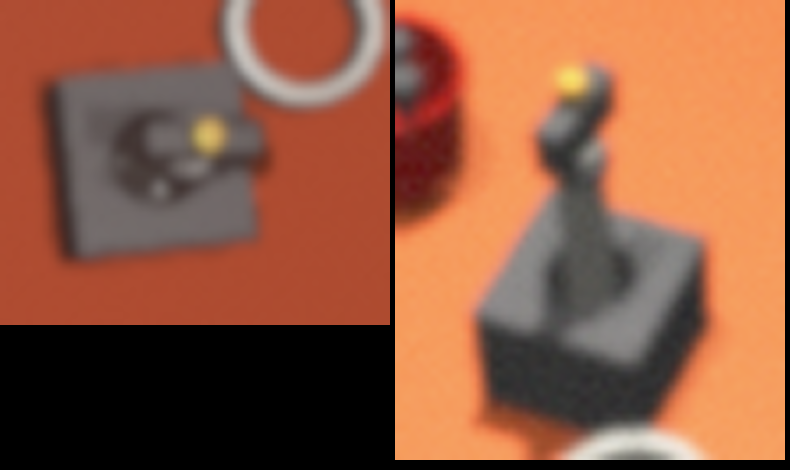

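Wing axis is about 90° (along world y), centred at (0.540, -0.2185); the nipple and wing heights match 0.168/0.158. Well at (0.662, 0.0085). I'll pinch along x with tool y = 180°, which leaves the most clockwise range on joint 6.

```bash
python3 -m crank '[{"offset":[-0.02,-0.02,0],"roll":-5},{"offset":[-0.04,-0.04,0],"roll":-11},{"offset":[-0.067,-0.067,0],"roll":-18},{"offset":[-0.094,-0.094,0],"roll":-25},{"offset":[-0.121,-0.121,0],"roll":-32},{"offset":[-0.148,-0.148,0],"roll":-39},{"offset":[-0.175,-0.175,0],"roll":-46},{"offset":[-0.202,-0.202,0],"roll":-53},{"offset":[-0.229,-0.229,0],"roll":-60},{"offset":[-0.256,-0.256,0],"roll":-67},{"offset":[-0.275,-0.275,0],"roll":-74},{"offset":[-0.291,-0.291,0],"roll":-80}]' 0
cat >> h.py <<'E'
def todo(x,y,z,yaw):
    from scipy.spatial.transform import Rotation as R
    o=ctrl.get_obs();r=R.from_quat(o["tool_rot"]);M=r.as_matrix()
    cy=np.degrees(np.arctan2(M[1,0],M[0,0]))
    print("t",round(o["t"],2),"pos",o["eef_pos"].round(4),"yaw_x",cy.round(2),"tilt",np.degrees(np.arccos(-M[2,2])).round(2),"j",o["joint_positions"].round(2),"F",o["ft_force"].round(1),"T",o["ft_torque"].round(2),"gap",round(o["finger_gap"],4),"grip",round(o["grip_force"],1))
    print("offset",(M.T@(np.array([x,y,z])-o["eef_pos"])).round(4),"roll",((-(yaw-cy)+180)%360-180).round(1))
E
python3 -c "
from h import *
todo(.540,-.2185,.22,-90)"
```

```text
t: 1.6
eef_pos: [0.3728, 0.1626, 0.2316]
tool_rot: [-0.435, 0.9, -0.0, 0.001]
ft_force: [1.3, 0.3, -0.0]
finger_gap: 0.0853
grip_force: 0.0
t 1.6 pos [0.3728 0.1626 0.2316] yaw_x -128.4 tilt 0.06 j [ 0.21 -0.01 -0.34  1.24 -0.   -0.69] F [ 1.3  0.3 -0. ] T [ 0.03 -0.06 -0.01] gap 0.0853 grip 0.0
offset [ 0.1948 -0.3678  0.0117] roll -38.4
```

```bash
python3 -m crank '[{"offset":[0.023,-0.033,0],"roll":-5},{"offset":[0.046,-0.066,0],"roll":-10},{"offset":[0.069,-0.099,0],"roll":-15},{"offset":[0.092,-0.132,0],"roll":-20},{"offset":[0.115,-0.165,0],"roll":-25},{"offset":[0.138,-0.198,0],"roll":-29},{"offset":[0.161,-0.231,0],"roll":-31},{"offset":[0.184,-0.264,0],"roll":-31},{"offset":[0.207,-0.297,0],"roll":-31},{"offset":[0.225,-0.322,0],"roll":-31},{"offset":[0.237,-0.337,0],"roll":-31},{"offset":[0.237,-0.337,0],"roll":-31}]' 0
python3 -m crank '[{"offset":[0,0,0],"roll":0},{"offset":[0,0,0],"roll":0},{"offset":[0,0,0],"roll":0}]' 0.4
python3 - <<'E'
from h import *
todo(.540,-.2185,.131,-90)
p,d=ctrl.camera("scene");cv2.imwrite("pics/s1.png",cv2.resize(p[150:300,200:400,::-1],(800,600),interpolation=cv2.INTER_CUBIC))
E
```

```text
t: 2.6
eef_pos: [0.4882, -0.2354, 0.2307]
tool_rot: [-0.657, 0.754, -0.001, -0.0]
ft_force: [0.2, -0.0, -0.8]
finger_gap: 0.0852
grip_force: 0.0
t: 2.85
eef_pos: [0.487, -0.2301, 0.2314]
tool_rot: [-0.659, 0.752, 0.0, 0.0]
ft_force: [0.3, 0.2, -0.3]
finger_gap: 0.0521
grip_force: 0.0
t 2.85 pos [ 0.487  -0.2301  0.2314] yaw_x -97.61 tilt 0.03 j [-0.59  0.24 -0.05  1.28  0.   -2.03] F [ 0.3  0.2 -0.3] T [ 0.03 -0.    0.  ] gap 0.0521 grip 0.0
offset [-0.0185 -0.0511  0.1004] roll -7.6
```

View pics/s1.png

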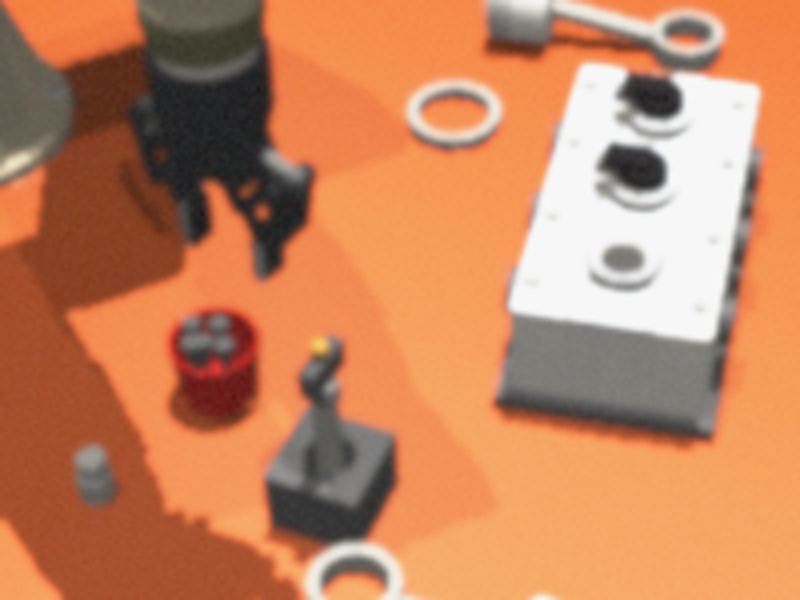

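The view shows the gripper at (220,200) in the crop, short of the adapter at (320,380); the way to it is clear. I'll move over and down.

```bash
python3 -m crank '[{"offset":[-0.01,-0.025,0],"roll":-4},{"offset":[-0.0185,-0.045,0],"roll":-7.6},{"offset":[-0.0185,-0.051,0],"roll":-7.6},{"offset":[-0.0185,-0.051,0.02],"roll":-7.6},{"offset":[-0.0185,-0.051,0.045],"roll":-7.6},{"offset":[-0.0185,-0.051,0.07],"roll":-7.6},{"offset":[-0.0185,-0.051,0.09],"roll":-7.6},{"offset":[-0.0185,-0.051,0.1],"roll":-7.6},{"offset":[-0.0185,-0.051,0.1],"roll":-7.6},{"offset":[-0.0185,-0.051,0.1],"roll":-7.6},{"offset":[-0.0185,-0.051,0.1],"roll":-7.6}]' 0.4
python3 - <<'E'
from h import *
todo(.540,-.2185,.131,-90)
p,d=ctrl.camera("scene");a=cv2.resize(p[210:290,240:320,::-1],(400,400),interpolation=cv2.INTER_CUBIC)
p,d=ctrl.camera("top");b=cv2.resize(p[165:245,355:435,::-1],(400,400),interpolation=cv2.INTER_CUBIC)
cv2.imwrite("pics/s2.png",np.hstack([a,b]))
E
```

```text
t: 3.82
eef_pos: [0.5411, -0.2201, 0.1329]
tool_rot: [-0.707, 0.708, -0.001, 0.0]
ft_force: [-0.4, -0.6, -0.4]
finger_gap: 0.0514
grip_force: 0.0
t 3.82 pos [ 0.5411 -0.2201  0.1329] yaw_x -90.07 tilt 0.14 j [-0.52  0.37 -0.11  1.08  0.   -2.09] F [-0.4 -0.6 -0.4] T [ 0.01 -0.    0.1 ] gap 0.0514 grip 0.0
offset [-0.0016  0.0011  0.0019] roll -0.1
```

View pics/s2.png

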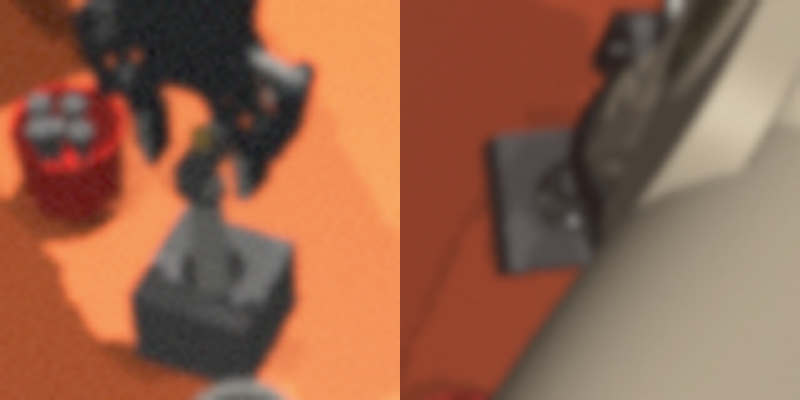

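The fingers straddle the wing in the left panel, at (150,130) and (250,170). Closing.

```bash
python3 -m crank '[{"offset":[0,0,0.001],"roll":0},{"offset":[0,0,0.001],"roll":0},{"offset":[0,0,0.001],"roll":0},{"offset":[0,0,0.001],"roll":0},{"offset":[0,0,0.001],"roll":0},{"offset":[0,0,0.001],"roll":0},{"offset":[0,0,0.001],"roll":0},{"offset":[0,0,0.001],"roll":0}]' 1 60; python3 -c "
from h import *
todo(.540,-.2185,.30,-90)"
```

```text
t: 4.58
eef_pos: [0.5404, -0.22, 0.131]
tool_rot: [-0.707, 0.708, -0.0, 0.0]
ft_force: [-0.7, 0.2, 5.0]
finger_gap: 0.0131
grip_force: 58.5
t 4.58 pos [ 0.5404 -0.22    0.131 ] yaw_x -90.08 tilt 0.05 j [-0.52  0.38 -0.11  1.08 -0.   -2.09] F [-0.7  0.2  5. ] T [0.07 0.44 0.03] gap 0.0131 grip 58.5
offset [-0.0014  0.0003 -0.169 ] roll -0.1
```

```bash
python3 -m crank '[{"offset":[0,0,-0.008],"roll":0},{"offset":[0,0,-0.02],"roll":0},{"offset":[0,0,-0.035],"roll":0},{"offset":[0,0,-0.05],"roll":0},{"offset":[0,0,-0.07],"roll":0},{"offset":[0,0,-0.09],"roll":0},{"offset":[0,0,-0.11],"roll":0},{"offset":[0,0,-0.125],"roll":0},{"offset":[0,0,-0.14],"roll":0},{"offset":[0,0,-0.145],"roll":0},{"offset":[0,0,-0.145],"roll":0},{"offset":[0,0,-0.145],"roll":0}]'
python3 -m crank '[{"offset":[-0.01,-0.005,0],"roll":0},{"offset":[-0.03,-0.016,0],"roll":0},{"offset":[-0.055,-0.029,0],"roll":0},{"offset":[-0.08,-0.043,0],"roll":0},{"offset":[-0.105,-0.056,0],"roll":0},{"offset":[-0.13,-0.069,0],"roll":0},{"offset":[-0.155,-0.082,0],"roll":0},{"offset":[-0.18,-0.096,0],"roll":0},{"offset":[-0.2,-0.106,0],"roll":0},{"offset":[-0.217,-0.115,0],"roll":0},{"offset":[-0.226,-0.12,0],"roll":0},{"offset":[-0.2285,-0.1216,0],"roll":0}]'
python3 -m crank '[{"offset":[0,0,0],"roll":0},{"offset":[0,0,0],"roll":0},{"offset":[0,0,0],"roll":0}]'
python3 - <<'E'
from h import *
todo(.662,.0085,.276,-90)
for c in("scene","top"):
    p,d=ctrl.camera(c);cv2.imwrite(f"pics/{c}3.png",p[:,:,::-1]);np.save(f"pics/{c}3.npy",d)
    for t in("adapter_tip","adapter","adapter_grip"):print(c,t,[(np.round(b["location"],3).tolist(),round(b["p"],2)) for b in ctrl.boxes_of(c,t)][:2])
d=np.load("pics/scene3.npy");u,v,P=cloud("scene",d)
for z in np.arange(.14,.28,.01):
    g=(np.hypot(P[:,0]-.66,P[:,1]-.01)<.03)&(abs(P[:,2]-z)<.005)
    if g.sum()>3:print(z.round(3),g.sum(),P[g].mean(0).round(4),np.ptp(P[g],axis=0).round(3))
p=cv2.imread("pics/scene3.png");cv2.imwrite("pics/s3.png",cv2.resize(p[120:270,270:470],(800,600),interpolation=cv2.INTER_CUBIC))
E
```

```text
t: 5.58
eef_pos: [0.5401, -0.2196, 0.2744]
tool_rot: [-0.707, 0.708, 0.001, -0.0]
ft_force: [0.2, -0.2, -4.1]
finger_gap: 0.013
grip_force: 58.7
t: 6.58
eef_pos: [0.6623, 0.011, 0.2736]
tool_rot: [0.708, -0.707, -0.001, 0.001]
ft_force: [-0.2, -0.1, -3.5]
finger_gap: 0.0129
grip_force: 58.8
t: 6.83
eef_pos: [0.6617, 0.0075, 0.2752]
tool_rot: [-0.706, 0.708, 0.0, -0.0]
ft_force: [-0.7, -0.3, -3.3]
finger_gap: 0.0129
grip_force: 58.8
t 6.83 pos [0.6617 0.0075 0.2752] yaw_x -90.15 tilt 0.03 j [-0.11  0.49  0.42  1.5  -0.   -1.68] F [-0.7 -0.3 -3.3] T [-0.01 -0.   -0.  ] gap 0.0129 grip 58.8
offset [-0.001  -0.0003 -0.0008] roll -0.1
scene adapter_tip [([0.663, 0.001, 0.234], 0.56)]
scene adapter [([0.666, 0.0, 0.235], 0.55)]
scene adapter_grip [([0.664, 0.002, 0.232], 0.58), ([0.674, -0.001, 0.097], 0.41)]
top adapter_tip []
top adapter []
top adapter_grip []
0.16 19 [0.6636 0.0012 0.1613] [0.03  0.009 0.009]
0.17 21 [0.665  0.0011 0.1695] [0.022 0.018 0.01 ]
0.18 18 [0.6657 0.0029 0.1797] [0.016 0.016 0.009]
0.19 21 [0.665  0.0012 0.1914] [0.019 0.013 0.01 ]
0.2 16 [0.6657 0.0024 0.1998] [0.014 0.013 0.009]
0.21 17 [0.6649 0.0013 0.2101] [0.017 0.011 0.009]
0.22 19 [0.664  0.0018 0.2188] [0.019 0.011 0.01 ]
0.23 22 [0.6645 0.0013 0.2299] [0.02  0.016 0.009]
0.24 21 [0.6665 0.0019 0.2396] [0.016 0.016 0.009]
0.25 20 [0.6658 0.0027 0.2499] [0.017 0.011 0.009]
0.26 12 [0.6648 0.0011 0.2581] [0.014 0.008 0.006]
0.27 18 [6.678e-01 6.000e-04 2.679e-01] [0.02  0.015 0.009]
0.28 28 [ 0.6652 -0.0059  0.2813] [0.036 0.017 0.008]
```

View pics/s3.png

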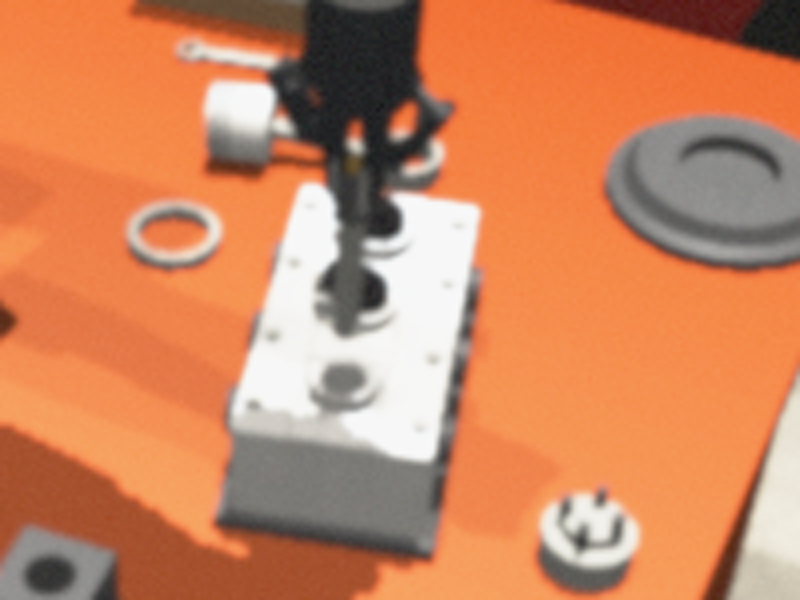

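The tube hangs upright over the open mouth: its tip is at (345,330) in the crop and the mouth at (343,380). Its axis is about (0.662, 0.0088). Lowering into the mouth in steps and watching the force.

```bash
python3 -m crank '[{"offset":[-0.001,0,0.01],"roll":0},{"offset":[-0.001,0,0.022],"roll":0},{"offset":[-0.001,0,0.032],"roll":0},{"offset":[-0.001,0,0.038],"roll":0},{"offset":[-0.001,0,0.043],"roll":0},{"offset":[-0.001,0,0.047],"roll":0},{"offset":[-0.001,0,0.051],"roll":0},{"offset":[-0.001,0,0.054],"roll":0},{"offset":[-0.001,0,0.057],"roll":0},{"offset":[-0.001,0,0.06],"roll":0},{"offset":[-0.001,0,0.06],"roll":0},{"offset":[-0.001,0,0.06],"roll":0}]'
python3 - <<'E'
from h import *
todo(.662,.0085,.151,-90)
d=np.load("pics/scene0.npy");u,v,P=cloud("scene",d)
q=P[(abs(P[:,2]-.112)<.004)&(np.hypot(P[:,0]-.662,P[:,1]-.0085)<.036)];print(cv2.minEnclosingCircle(q[:,:2].astype(np.float32)*1000),q.mean(0))
E
```

```text
t: 8.23
eef_pos: [0.6621, 0.0094, 0.2151]
tool_rot: [-0.707, 0.708, 0.0, -0.0]
ft_force: [0.1, 0.2, -3.4]
finger_gap: 0.013
grip_force: 58.8
t 8.23 pos [0.6621 0.0094 0.2151] yaw_x -90.08 tilt 0.02 j [-0.11  0.49  0.28  1.35 -0.   -1.68] F [ 0.1  0.2 -3.4] T [-0.24  0.02 -0.06] gap 0.013 grip 58.8
offset [0.0009 0.0001 0.0641] roll -0.1
((662.7737426757812, 7.419486999511719), 28.25033187866211) [0.66286965 0.00644182 0.11047322]
```

```bash
python3 -m crank '[{"offset":[0,0,0.006],"roll":0},{"offset":[0,0,0.013],"roll":0},{"offset":[0,0,0.02],"roll":0},{"offset":[0,0,0.027],"roll":0},{"offset":[0,0,0.034],"roll":0},{"offset":[0,0,0.041],"roll":0},{"offset":[0,0,0.047],"roll":0},{"offset":[0,0,0.052],"roll":0},{"offset":[0,0,0.056],"roll":0},{"offset":[0,0,0.059],"roll":0},{"offset":[0,0,0.06],"roll":0},{"offset":[0,0,0.06],"roll":0}]'
python3 -c "
from h import *
todo(.662,.0085,.147,-90)"
```

```text
t: 9.23
eef_pos: [0.662, 0.0096, 0.155]
tool_rot: [-0.707, 0.708, 0.0, -0.0]
ft_force: [0.7, -1.2, -4.4]
finger_gap: 0.013
grip_force: 58.7
t 9.23 pos [0.662  0.0096 0.155 ] yaw_x -90.07 tilt 0.03 j [-0.11  0.51  0.16  1.22  0.   -1.68] F [ 0.7 -1.2 -4.4] T [-0.35  0.05  0.03] gap 0.013 grip 58.7
offset [0.0011 0.     0.008 ] roll -0.1
```

```bash
python3 -m crank '[{"offset":[0.001,0,0.002],"roll":0},{"offset":[0.001,0,0.004],"roll":0},{"offset":[0.001,0,0.006],"roll":0},{"offset":[0.001,0,0.0065],"roll":0},{"offset":[0.001,0,0.0065],"roll":0}]'
python3 -m crank '[{"offset":[0,0,0.0005],"roll":0},{"offset":[0,0,0.001],"roll":0},{"offset":[0,0,0.001],"roll":0}]'
python3 -c "
from h import *
todo(.662,.0085,.147,-90)"
```

```text
t: 9.65
eef_pos: [0.662, 0.0087, 0.1485]
tool_rot: [-0.707, 0.708, 0.0, -0.0]
ft_force: [-0.6, -0.7, -3.1]
finger_gap: 0.0132
grip_force: 58.7
t: 9.9
eef_pos: [0.6622, 0.0087, 0.1477]
tool_rot: [-0.707, 0.708, 0.0, 0.0]
ft_force: [-0.8, 0.5, -3.0]
finger_gap: 0.0129
grip_force: 58.7
t 9.9 pos [0.6622 0.0087 0.1477] yaw_x -90.07 tilt 0.01 j [-0.11  0.52  0.15  1.2   0.   -1.68] F [-0.8  0.5 -3. ] T [-0.02 -0.02  0.03] gap 0.0129 grip 58.7
offset [0.0002 0.0002 0.0007] roll -0.1
```

Side force gone, still hanging free. Creeping on.

```bash
for i in 1; do :; done
python3 -m crank '[{"offset":[0,0,0.0005],"roll":0},{"offset":[0,0,0.001],"roll":0},{"offset":[0,0,0.001],"roll":0}]' | grep -E "eef|force:"
python3 -m crank '[{"offset":[0,0,0.0005],"roll":0},{"offset":[0,0,0.001],"roll":0},{"offset":[0,0,0.001],"roll":0}]'| grep -E "eef|force:"
python3 -c "
from h import *
todo(.662,.0085,.147,-90)"
```

```text
eef_pos: [0.6622, 0.0086, 0.1467]
ft_force: [-0.2, 0.3, -3.8]
grip_force: 58.7
eef_pos: [0.6621, 0.0086, 0.1457]
ft_force: [-0.1, -0.2, -3.5]
grip_force: 58.7
t 10.4 pos [0.6621 0.0086 0.1457] yaw_x -90.07 tilt 0.01 j [-0.11  0.52  0.14  1.2   0.   -1.68] F [-0.1 -0.2 -3.5] T [-0.09  0.01  0.04] gap 0.013 grip 58.7
offset [ 0.0001  0.0001 -0.0013] roll -0.1
```

```bash
python3 -m crank '[{"offset":[0,0,0.0005],"roll":0},{"offset":[0,0,0.001],"roll":0},{"offset":[0,0,0.001],"roll":0}]' | grep -E "eef|ft_force:"
python3 -m crank '[{"offset":[0,0,0.0005],"roll":0},{"offset":[0,0,0.001],"roll":0},{"offset":[0,0,0.001],"roll":0}]'| grep -E "eef|ft_force:"
```

```text
eef_pos: [0.6621, 0.0085, 0.1447]
ft_force: [-0.1, -0.2, -2.8]
eef_pos: [0.6621, 0.0085, 0.1436]
ft_force: [-1.0, -0.2, -3.6]
```

```bash
python3 -m crank '[{"offset":[0,0,0.0005],"roll":0},{"offset":[0,0,0.001],"roll":0},{"offset":[0,0,0.001],"roll":0}]' | grep -E "eef|ft_force:"
python3 -m crank '[{"offset":[0,0,0.0005],"roll":0},{"offset":[0,0,0.001],"roll":0},{"offset":[0,0,0.001],"roll":0}]'| grep -E "eef|ft_force:"
python3 - <<'E'
from h import *
d=np.load("pics/scene3.npy");u,v,P=cloud("scene",d)
g=(np.hypot(P[:,0]-.665,P[:,1]-.002)<.02)&(P[:,2]>.125)&(P[:,2]<.165);print(np.sort(P[g,2])[:12].round(4))
E
```

```text
eef_pos: [0.6622, 0.0085, 0.1427]
ft_force: [-0.7, 0.1, -2.8]
eef_pos: [0.6622, 0.0086, 0.1417]
ft_force: [-0.2, -1.8, -4.0]
[0.1513 0.1543 0.1554 0.1562 0.157  0.1571 0.1601 0.1606 0.1612 0.1618
 0.1619 0.162 ]
```

```bash
python3 -m crank '[{"offset":[0,0,0.0005],"roll":0},{"offset":[0,0,0.001],"roll":0},{"offset":[0,0,0.001],"roll":0}]' | grep -E "eef|ft_force:"
python3 -m crank '[{"offset":[0,0,0.0005],"roll":0},{"offset":[0,0,0.001],"roll":0},{"offset":[0,0,0.001],"roll":0}]'| grep -E "eef|ft_force:"
python3 -c "
from h import *
todo(.662,.0085,.137,-90)"
```

```text
eef_pos: [0.6621, 0.0086, 0.1407]
ft_force: [-0.9, 0.3, -4.0]
eef_pos: [0.6622, 0.0086, 0.1397]
ft_force: [-0.1, -0.5, -2.8]
t 11.9 pos [0.6622 0.0086 0.1397] yaw_x -90.07 tilt 0.01 j [-0.11  0.52  0.13  1.18  0.   -1.68] F [-0.1 -0.5 -2.8] T [-0.23  0.09 -0.03] gap 0.0132 grip 58.7
offset [0.0001 0.0002 0.0027] roll -0.1
```

```bash
python3 -m crank '[{"offset":[0,0,0.0005],"roll":0},{"offset":[0,0,0.001],"roll":0},{"offset":[0,0,0.001],"roll":0}]' | grep -E "eef|ft_force:"
python3 -m crank '[{"offset":[0,0,0.0005],"roll":0},{"offset":[0,0,0.001],"roll":0},{"offset":[0,0,0.001],"roll":0}]'| grep -E "eef|ft_force:"
python3 -m crank '[{"offset":[0,0,0.0005],"roll":0},{"offset":[0,0,0.0005],"roll":0},{"offset":[0,0,0.0005],"roll":0}]'| grep -E "eef|ft_force:"
```

```text
eef_pos: [0.6622, 0.0085, 0.1387]
ft_force: [-1.1, -0.9, -3.2]
eef_pos: [0.6622, 0.0085, 0.1377]
ft_force: [0.1, -1.3, -2.8]
eef_pos: [0.6622, 0.0086, 0.1372]
ft_force: [-0.1, -1.5, -3.2]
```

```bash
python3 -m crank '[{"offset":[0,0,0.0005],"roll":0},{"offset":[0,0,0.0005],"roll":0}]' | grep -E "eef|ft_force:"
python3 -m crank '[{"offset":[0,0,0.0005],"roll":0},{"offset":[0,0,0.0005],"roll":0}]'| grep -E "eef|ft_force:"
python3 -c "
from h import *
todo(.662,.0085,.137,-90)"
```

```text
eef_pos: [0.6623, 0.0085, 0.1371]
ft_force: [-0.1, -1.0, -2.4]
eef_pos: [0.6624, 0.0085, 0.137]
ft_force: [-1.9, -1.5, 0.6]
t 12.98 pos [0.6624 0.0085 0.137 ] yaw_x -90.07 tilt 0.06 j [-0.11  0.52  0.13  1.18  0.   -1.68] F [-1.9 -1.5  0.6] T [-0.27  0.38 -0.05] gap 0.013 grip 59.3
offset [0.     0.0004 0.    ] roll -0.1
```

Contact at TCP z = 0.137, so the tip is at 0.014, which is 98 mm below the mouth. The lugs happened to be in line with the gaps and have dropped in. Now turning clockwise (positive roll) with a light press.

```bash
python3 -m crank '[{"offset":[0,0,0],"roll":2},{"offset":[0,0,0],"roll":4},{"offset":[0,0,0],"roll":6},{"offset":[0,0,0],"roll":8},{"offset":[0,0,0],"roll":8}]' >/dev/null
python3 -c "
from h import *
todo(.662,.0085,.137,-90)"
python3 -m crank '[{"offset":[0,0,0],"roll":2},{"offset":[0,0,0],"roll":4},{"offset":[0,0,0],"roll":6},{"offset":[0,0,0],"roll":8},{"offset":[0,0,0],"roll":8}]' >/dev/null
python3 -c "
from h import *
todo(.662,.0085,.137,-90)"
```

```text
t 13.4 pos [0.6626 0.0088 0.137 ] yaw_x -98.11 tilt 0.08 j [-0.11  0.52  0.13  1.18  0.   -1.54] F [-0.9  0.   1.9] T [-0.01  0.22 -0.02] gap 0.0131 grip 59.4
offset [ 0.0004  0.0005 -0.    ] roll -8.1
t 13.82 pos [0.6625 0.0089 0.1369] yaw_x -106.05 tilt 0.07 j [-0.11  0.52  0.13  1.18  0.   -1.4 ] F [-0.7  1.4  2.6] T [0.07 0.26 0.04] gap 0.0131 grip 59.6
offset [ 0.0005  0.0004 -0.0001] roll -16.1
```

```bash
python3 -m crank '[{"offset":[0,0,-0.0003],"roll":2},{"offset":[0,0,-0.0003],"roll":4},{"offset":[0,0,-0.0003],"roll":6},{"offset":[0,0,-0.0003],"roll":8},{"offset":[0,0,-0.0003],"roll":8}]' >/dev/null
python3 -c "
from h import *
todo(.662,.0085,.137,-90)"
python3 -m crank '[{"offset":[0,0,0.0001],"roll":2},{"offset":[0,0,0.0002],"roll":4},{"offset":[0,0,0.0003],"roll":6},{"offset":[0,0,0.0004],"roll":8},{"offset":[0,0,0.0004],"roll":8}]' >/dev/null
python3 -c "
from h import *
todo(.662,.0085,.137,-90)"
```

```text
t 14.23 pos [0.6624 0.0088 0.137 ] yaw_x -114.02 tilt 0.05 j [-0.11  0.52  0.13  1.18  0.   -1.26] F [-1.   0.6  2. ] T [ 0.1   0.23 -0.04] gap 0.0128 grip 59.5
offset [ 0.0004  0.0002 -0.    ] roll -24.0
t 14.65 pos [0.6623 0.0089 0.1369] yaw_x -122.0 tilt 0.05 j [-0.11  0.52  0.13  1.18  0.   -1.12] F [-2.3  0.2  3.5] T [ 0.2   0.53 -0.02] gap 0.0126 grip 59.9
offset [ 0.0004  0.     -0.0002] roll -32.0
```

```bash
python3 -m crank '[{"offset":[0,0,-0.0005],"roll":2},{"offset":[0,0,-0.0005],"roll":4},{"offset":[0,0,-0.0005],"roll":6},{"offset":[0,0,-0.0005],"roll":6}]' >/dev/null
python3 -c "
from h import *
todo(.662,.0085,.137,-90)"
python3 -m crank '[{"offset":[0,0,0],"roll":2},{"offset":[0,0,0],"roll":4},{"offset":[0,0,0],"roll":6},{"offset":[0,0,0],"roll":6}]' >/dev/null
python3 -c "
from h import *
todo(.662,.0085,.137,-90)"
```

```text
t 14.98 pos [0.6623 0.0087 0.1365] yaw_x -127.99 tilt 0.02 j [-0.11  0.52  0.13  1.18  0.   -1.02] F [-0.2 -0.1  0.8] T [ 0.09  0.09 -0.  ] gap 0.0132 grip 59.3
offset [ 0.0004  0.0001 -0.0005] roll -38.0
t 15.32 pos [0.662  0.0086 0.1359] yaw_x -133.98 tilt 0.04 j [-0.11  0.52  0.13  1.18  0.   -0.91] F [-0.3  0.1 -2.2] T [-0.01 -0.06 -0.01] gap 0.0133 grip 58.9
offset [ 0.0001 -0.     -0.0011] roll -44.0
```

The ramp has begun, at about 34°. Following it down at roughly 0.1 mm per degree, plus a light press.

```bash
python3 -m crank '[{"offset":[0,0,0.0006],"roll":2},{"offset":[0,0,0.001],"roll":4},{"offset":[0,0,0.0013],"roll":6},{"offset":[0,0,0.0016],"roll":8},{"offset":[0,0,0.0018],"roll":10},{"offset":[0,0,0.0018],"roll":10}]' >/dev/null
python3 -c "
from h import *
todo(.662,.0085,.131,-90)"
python3 -m crank '[{"offset":[0,0,0.0002],"roll":2},{"offset":[0,0,0.0004],"roll":4},{"offset":[0,0,0.0006],"roll":6},{"offset":[0,0,0.0008],"roll":8},{"offset":[0,0,0.001],"roll":10},{"offset":[0,0,0.001],"roll":10}]' >/dev/null
python3 -c "
from h import *
todo(.662,.0085,.131,-90)"
```

```text
t 15.82 pos [0.6624 0.0086 0.1349] yaw_x -143.97 tilt 0.03 j [-0.11  0.52  0.12  1.17  0.   -0.74] F [-0.1 -1.  -0.2] T [ 0.01 -0.03  0.05] gap 0.0128 grip 59.3
offset [0.0004 0.0002 0.0039] roll -54.0
t 16.32 pos [0.6625 0.0085 0.134 ] yaw_x -153.96 tilt 0.04 j [-0.11  0.52  0.12  1.17  0.   -0.56] F [-0.9  0.4  0.5] T [ 0.05 -0.08  0.01] gap 0.0129 grip 59.3
offset [0.0005 0.0002 0.003 ] roll -64.0
```

Following well; two more steps.

```bash
python3 -m crank '[{"offset":[0,0,0.0002],"roll":2},{"offset":[0,0,0.0004],"roll":4},{"offset":[0,0,0.0006],"roll":6},{"offset":[0,0,0.0008],"roll":8},{"offset":[0,0,0.001],"roll":10},{"offset":[0,0,0.001],"roll":10}]' >/dev/null
python3 -c "
from h import *
todo(.662,.0085,.131,-90)"
python3 -m crank '[{"offset":[0,0,0.0002],"roll":2},{"offset":[0,0,0.0004],"roll":4},{"offset":[0,0,0.0006],"roll":6},{"offset":[0,0,0.0008],"roll":8},{"offset":[0,0,0.0009],"roll":10},{"offset":[0,0,0.0009],"roll":10}]' >/dev/null
python3 -c "
from h import *
todo(.662,.0085,.131,-90)"
```

```text
t 16.82 pos [0.6623 0.0085 0.1329] yaw_x -163.96 tilt 0.01 j [-0.11  0.52  0.12  1.17  0.   -0.39] F [-0.5 -0.5  0.2] T [-0.05 -0.02 -0.05] gap 0.0131 grip 59.2
offset [0.0003 0.     0.0019] roll -74.0
t 17.32 pos [0.6621 0.0085 0.1319] yaw_x -173.97 tilt 0.01 j [-0.11  0.52  0.12  1.17 -0.   -0.21] F [ 0.1  0.2 -1.4] T [-0.11  0.02 -0.05] gap 0.0131 grip 59.1
offset [0.0001 0.0001 0.0009] roll -84.0
```

```bash
python3 -m crank '[{"offset":[0,0,0.0004],"roll":2},{"offset":[0,0,0.0007],"roll":4},{"offset":[0,0,0.001],"roll":6},{"offset":[0,0,0.0012],"roll":8},{"offset":[0,0,0.0012],"roll":8}]' >/dev/null
python3 -c "
from h import *
todo(.662,.0085,.131,-90)"
python3 -m crank '[{"offset":[0,0,0.0002],"roll":1},{"offset":[0,0,0.0004],"roll":2},{"offset":[0,0,0.0004],"roll":3},{"offset":[0,0,0.0004],"roll":4},{"offset":[0,0,0.0004],"roll":4}]' >/dev/null
python3 -c "
from h import *
todo(.662,.0085,.131,-90)"
```

```text
t 17.73 pos [0.6621 0.0084 0.1313] yaw_x 178.07 tilt 0.03 j [-0.11  0.52  0.12  1.17 -0.   -0.07] F [-1.1 -0.3  2.6] T [-0.2   0.31  0.27] gap 0.0126 grip 63.3
offset [0.0001 0.0001 0.0003] roll -91.9
t 18.15 pos [0.6624 0.0085 0.1313] yaw_x 174.04 tilt 0.06 j [-0.11  0.52  0.12  1.16 -0.   -0.  ] F [-1.2 -0.7  5.5] T [-0.29  0.54  0.77] gap 0.0126 grip 77.4
offset [ 0.0004 -0.      0.0003] roll -96.0
```

The torque is climbing (0.27 then 0.77 N·m) while z stays at 0.1313, which looks like the hard stop. I'll ease the press, then confirm with a small extra turn.

```bash
python3 -m crank '[{"offset":[0,0,-0.0007],"roll":0},{"offset":[0,0,-0.0007],"roll":1},{"offset":[0,0,-0.0007],"roll":2},{"offset":[0,0,-0.0007],"roll":3},{"offset":[0,0,-0.0007],"roll":3}]' >/dev/null
python3 -c "
from h import *
todo(.662,.0085,.131,-90)"
```

```text
t 18.57 pos [0.6623 0.0086 0.1312] yaw_x 170.91 tilt 0.02 j [-0.11  0.52  0.12  1.16 -0.    0.05] F [-0.9 -0.7  3. ] T [-0.3   0.18  1.1 ] gap 0.0132 grip 97.2
offset [ 0.0003 -0.0001  0.0002] roll -99.1
```

Hard stop confirmed: 1.1 N·m with no more descent. Unwinding the elastic twist and the press, then opening partway.

```bash
python3 -m crank '[{"offset":[0,0,-0.0005],"roll":-2},{"offset":[0,0,-0.0008],"roll":-4},{"offset":[0,0,-0.0008],"roll":-6},{"offset":[0,0,-0.0008],"roll":-6}]' - 20
python3 -c "
from h import *
todo(.662,.0085,.131,-90)"
python3 -m crank '[{"offset":[0,0,0],"roll":0},{"offset":[0,0,0],"roll":0},{"offset":[0,0,0],"roll":0},{"offset":[0,0,0],"roll":0},{"offset":[0,0,0],"roll":0}]' 0.4
python3 -m crank '[{"offset":[0,0,-0.005],"roll":0},{"offset":[0,0,-0.015],"roll":0},{"offset":[0,0,-0.03],"roll":0},{"offset":[0,0,-0.05],"roll":0},{"offset":[0,0,-0.07],"roll":0},{"offset":[0,0,-0.09],"roll":0},{"offset":[0,0,-0.11],"roll":0},{"offset":[0,0,-0.125],"roll":0},{"offset":[0,0,-0.13],"roll":0},{"offset":[0,0,-0.13],"roll":0}]'
python3 - <<'E'
from h import *
todo(.4,-.05,.26,180)
for c in("scene","top"):
    p,d=ctrl.camera(c);cv2.imwrite(f"pics/{c}4.png",p[:,:,::-1])
    u,v,P=cloud(c,d);g=(np.hypot(P[:,0]-.662,P[:,1]-.0085)<.04)&(P[:,2]>.12)&(P[:,2]<.19);q=P[g]
    if len(q)>5:
        n=q[q[:,2]>.162];w=q[(q[:,2]>.13)&(q[:,2]<.162)]
        print(c,len(q),"zmax",np.percentile(q[:,2],[50,90,99]).round(4),"nipple",n.mean(0).round(4) if len(n) else None)
        if len(w)>5:
            e,V=np.linalg.eigh(np.cov(w[:,:2].T));print("wing",w.mean(0).round(4),np.degrees(np.arctan2(V[1,1],V[0,1])).round(1))
p=cv2.imread("pics/scene4.png");cv2.imwrite("pics/s4.png",cv2.resize(p[120:270,270:470],(800,600),interpolation=cv2.INTER_CUBIC))
E
```

```text
t: 18.9
eef_pos: [0.6621, 0.0085, 0.1312]
tool_rot: [0.027, 1.0, 0.0, -0.0]
ft_force: [-0.4, -0.0, 0.2]
finger_gap: 0.0129
grip_force: 73.0
t 18.9 pos [0.6621 0.0085 0.1312] yaw_x 176.9 tilt 0.04 j [-0.11  0.52  0.12  1.17  0.   -0.05] F [-0.4 -0.   0.2] T [-0.2  -0.05  0.19] gap 0.0129 grip 73.0
offset [ 0.0001 -0.      0.0002] roll -93.1
t: 19.32
eef_pos: [0.6622, 0.0086, 0.1319]
tool_rot: [0.027, 1.0, 0.0, 0.0]
ft_force: [0.1, 0.0, -1.0]
finger_gap: 0.0515
grip_force: 0.0
t: 20.15
eef_pos: [0.6631, 0.0085, 0.2645]
tool_rot: [0.027, 1.0, -0.0, 0.002]
ft_force: [0.1, -0.8, -0.1]
finger_gap: 0.051
grip_force: 0.0
t 20.15 pos [0.6631 0.0085 0.2645] yaw_x 176.92 tilt 0.25 j [-0.11  0.49  0.39  1.47  0.   -0.05] F [ 0.1 -0.8 -0.1] T [ 0.05 -0.02 -0.05] gap 0.051 grip 0.0
offset [ 0.2596 -0.0725  0.0034] roll -3.1
scene 171 zmax [0.1468 0.1586 0.1688] nipple [0.6632 0.006  0.1664]
wing [0.6643 0.0039 0.1474] -176.4
```

View pics/s4.png

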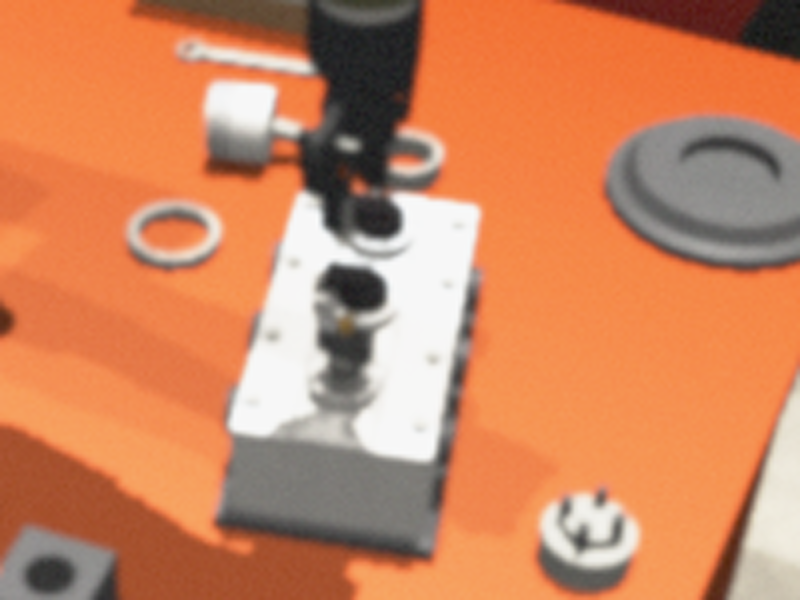

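The adapter stands upright in the well, with its nipple at (345,323) in the crop. The nipple top is at z = 0.168, so the tip is at 0.008 (fully home), and the gripper is clear of it.

```bash
python3 -c "
from cell import ctrl
print(ctrl.sign_off())"
```

```text
the job is handed in; nothing more can be done
None
```

The adapter is screwed fully home in the open well: it reached the hard stop, with its lower end 104 mm below the mouth. It was then released, and the job was handed in at about 20 s; pressing while turning reached about 9 N at the stop, above the 2–5 N asked.

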